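# Count button tins into the order tray

### The arm

A 6-joint arm with a two-finger parallel gripper is mounted at the origin on the work surface. World frame = base frame: x ahead of the robot, y to its left, z up, the work surface at z = 0. Lengths are in m, angles in rad, forces in N, time in s.
With the tool pointing down it reaches from about 0.35 to 0.85 m from the base axis. Payload 8.1 kg.
Tool frame: the origin (TCP) lies midway between the tips of the shut fingers; the grasp point (between the pads) lies robot.grip_depth behind it (robot.grip_depth is the distance from the TCP to the grasp point, in m); z points along the fingers, y is the line along which they close (so a half turn about z gives the same grasp; the last joint's range is limited). The gripper opens to 93 mm and grips with 3 to 60 N. Pads are 15 mm wide; open, the fingers measure 128 mm over their backs; the gripper's body (75 mm by 188 mm) begins 65 mm behind the grasp point.
Start: joints at [-0.085, 0.13, 1.488, -0, 1.523, -0.085], TCP at [0.6, 0, 0.219] pointing down, gripper open.
Joint ranges: [-2.96, 2.96], [-0.89, 2.26], [0.02, 2.5], [-1.34, 4.48], [0, 2.73], [-2.66, 2.66]. Speed limits (rad/s): [2.39, 2.39, 2.79, 3.14, 3.14, 3.14].

### API

Orientations are given as a rotation vector (axis times angle).
In Python, from plant import robot gives the robot as it stands.
- The arm moves only by the tool carry_out, never from a script. Its argument "rows" is a list of rows, each a list of 6 numbers: the shift along the tool's x, y, z in m, then the turn, a rotation vector about the tool's x, y, z in degrees. A call has 1 to 12 rows; each row is the pose to reach, as a shift and turn from the pose commanded when the call began, along the tool's axes at that moment; what a row does not reach only later rows make up. A row lasts 1/8 s, in which the tool goes at most 62.5 mm and 10.7 degrees, less where a joint would pass 70% of its speed; a pose out of reach is approached as far as the arm can. A call with a gripper value outside its range is refused whole. "jaw" is the closure in counts, from 0 (fully open) to 255 (shut), set as the call begins (left out, the last holds). The fingers move at their own pace and stop on an object; "force" is the grip in N (left out, the last holds). Time passes only in rows, so rows that repeat a pose let the fingers close. It gives the time, the measured TCP pose, the force, the opening and the grip force at its end, in the units of the state.
- robot.read_state(): the state, without advancing time (a new reading comes with each control period).
- robot.read_camera(name): name is "scene" or "side" or "wrist"; returns the picture (384x512x3 uint8, red, green, blue); there is no depth.
- robot.camera_model(name): a dict with "fx", "fy", "cx", "cy" (pixels), "dist" ([k1, k2, p1, p2, k3] as OpenCV has them; the pictures are not rectified), "R" (3x3) and "t" (3): a world point X has camera coordinates R X + t; the wrist camera has in their place "mount" (4x4, takes a point from camera to tool coordinates, whose origin is the TCP and whose axes are the flange's). Camera axes: x right, y down, z forward; pixel columns grow to the right and rows downward; lengths in m; the calibration is good to about 2 mm. A picture is of the moment at which its call begins: read the wrist's pose just before it. camera_model takes no time and is no camera call.
- robot.close_job(): hands the job in; it is judged then, once.
Trained networks look in the newest picture that a camera, given by its name, has taken for a name from the list of things; names that differ only in an ending like _2 or _b are one class to them, and where a whole thing is asked for, a point or a joint stands for the part that bears it (a point fixed in the world has none). Each returns a list of dicts, best first, with "conf" (0 to 1); they miss things now and then, are a little off and sometimes report something else, mostly with a low value. They report only what shows in the picture. A call takes as long as a camera call. They do not tell look-alikes from the thing itself.
- robot.outline_of(camera, target): "pixels" (384x512 bool, what is visible of it) and "pixel" ([column, row] in pixels, amid what is visible of it).
The state is a dict: "t": time; "q": joint angles; "dq": joint speeds; "joint_torque": joint torques, N m; "tool_pos": TCP position; "orientation": TCP orientation; "force": force on the tool from outside, world axes, zero at the start; "wrist_torque": the same for the moment, N m; "opening": finger opening in m; "gripper_force": force on a finger pad.
Only numpy, scipy, OpenCV 4.12 (cv2) and the standard library are available. Lean on these libraries where they do the work, as an engineer would, in place of code of your own. Each camera call takes 0.05 s, during which the arm holds its last target. There are 200 camera calls.

### The job

The dotted card lying in the brass frame shows how many button tins this order needs (two, three or four dots). Without lifting them, slide exactly that many of the five blue tins along the table and in through the open side of the wooden tray, until each is fully inside it. Leave the other tins upright on the table in front of the tray's open side, clear of it, and do not disturb the other things on the table.

Things in the scene. Friction and masses are not known exactly. Their poses are not given: they have to be found in the camera images.
- tin1: one of five identical round, closed blue metal button tins with a white ring on the lid, 76 mm across and 36 mm high, about 150 g, starting on a thin green mat that lies flush with the table (no edge to catch), sliding freely (too wide to be grasped comfortably: push it by its side). Origin: centre of its underside.
- tin2: one of five identical round, closed blue metal button tins with a white ring on the lid, 76 mm across and 36 mm high, about 150 g, starting on a thin green mat that lies flush with the table (no edge to catch), sliding freely (too wide to be grasped comfortably: push it by its side). Origin: centre of its underside.
- tin3: one of five identical round, closed blue metal button tins with a white ring on the lid, 76 mm across and 36 mm high, about 150 g, starting on a thin green mat that lies flush with the table (no edge to catch), sliding freely (too wide to be grasped comfortably: push it by its side). Origin: centre of its underside.
- tin4: one of five identical round, closed blue metal button tins with a white ring on the lid, 76 mm across and 36 mm high, about 150 g, starting on a thin green mat that lies flush with the table (no edge to catch), sliding freely (too wide to be grasped comfortably: push it by its side). Origin: centre of its underside.
- tin5: one of five identical round, closed blue metal button tins with a white ring on the lid, 76 mm across and 36 mm high, about 150 g, starting on a thin green mat that lies flush with the table (no edge to catch), sliding freely (too wide to be grasped comfortably: push it by its side). Origin: centre of its underside.
- tray: light wooden three-sided tray fixed to the table, its floor flush with the table (no step). Inside 180 mm wide along its x and 185 mm deep along its y; walls 12 mm thick and 30 mm high at its -x, +x and +y sides; the -y side is fully open. Four tins fit, two by two. Origin: centre of the inner floor, so the mouth lies at y = -92.5 mm and the inner face of the back wall at y = +92.5 mm. z is up.
- frame: flat brass frame, 86 mm (x) by 96 mm (y) and 8 mm high, fixed on the table; the order card lies inside it. Origin: its centre, on the table.
- card2: white card tile 66 by 76 by 4 mm with two black dots 17 mm across, fixed; it counts only if it lies inside the brass frame (its origin then within a few mm of the frame's), the other two cards lie aside. Origin: centre of its underside.
- card3: white card tile 66 by 76 by 4 mm with three black dots 17 mm across, fixed; it counts only if it lies inside the brass frame (its origin then within a few mm of the frame's), the other two cards lie aside. Origin: centre of its underside.
- card4: white card tile 66 by 76 by 4 mm with four black dots 17 mm across, fixed; it counts only if it lies inside the brass frame (its origin then within a few mm of the frame's), the other two cards lie aside. Origin: centre of its underside.
- bobbin: bystander: small wooden bobbin standing among the tins, 34 mm across, 50 mm high. Origin: centre of its underside.
- shuttle: bystander: flat wooden weaving shuttle, 176 mm long (x), 34 mm wide, 12 mm high. Origin: centre of its underside.
- scissors: bystander: scissors with orange handles lying flat, about 170 mm long, 10 mm high. Origin: the pivot, on the table.
- mug: bystander: blue mug, 80 mm across, 90 mm high. Origin: centre of its underside.
- needlejar: bystander: terracotta jar of knitting needles, 76 mm across, 210 mm high with the needles. Origin: centre of its underside.
- tape: bystander: yellow tape measure, 60 by 60 by 30 mm. Origin: centre of its underside.
There are look-alikes about, which are no part of the job. Leave any orange or red look-alike of the card4 alone.

How it is judged:
By the outcome, as a careful person would: the job done as asked, in the order asked, and still so for the second after the job is handed in, with the robot touching nothing.
It also fails if it takes over 72 s, if anything falls off the work surface, if the arm or the gripper's body presses on something with over 40 N, if the wrist force passes 120 N, or if a joint passes its speed limit or range.

## Working session

There is one attempt and no reset: what is moved stays moved. The work goes in short steps, Python scripts to look and compute and a tool call to move; the robot and the scene stay as the last step left them, time stands still between calls to the robot, and variables do not carry over. Pictures are saved under pics/ and viewed, at most 10 in all, crops included, and the job is handed in when it is done.

Besides the shell and the picture viewer there is one more tool, called as name([rows], argument=value, ...), one row to a line, values as JSON. carry_out: Moves the arm, as the interface text tells. Its arguments: {"type":"object","properties":{"rows":{"type":"array"},"jaw":{"type":"number"},"force":{"type":"number"}},"required":["rows"]}

```bash
mkdir -p pics; ls; python3 - <<'E'
from plant import robot
import cv2
for n in("scene","side"):
    cv2.imwrite(f"pics/{n}0.png",cv2.resize(robot.read_camera(n)[...,::-1],(800,600)))
    m=robot.camera_model(n); print(n,m)
print(robot.read_state(), robot.grip_depth)
E
```

```text
pics
scene {'fx': 469.31498929228223, 'fy': 469.31498929228223, 'cx': 255.69580325080153, 'cy': 188.250363240288, 'dist': array([-0.05570249,  0.        ,  0.        ,  0.        ,  0.        ]), 'R': array([[-0.2649865 ,  0.9642408 ,  0.00467211],
       [ 0.79412085,  0.22097849, -0.56616303],
       [-0.54694993, -0.14631535, -0.82428004]]), 't': array([ 0.1595916 , -0.45041343,  1.67781848])}
side {'fx': 350.44613680670284, 'fy': 350.44613680670284, 'cx': 255.55572365698916, 'cy': 193.8405645933954, 'dist': array([-0.01213411,  0.        ,  0.        ,  0.        ,  0.        ]), 'R': array([[ 0.85647109, -0.51619149,  0.00189892],
       [-0.2880226 , -0.48093687, -0.82809583],
       [ 0.42836928,  0.70869321, -0.56058335]]), 't': array([-0.51412597,  0.20307522,  0.80259742])}
{'t': 0.1, 'q': array([-8.54052505e-02,  1.31098878e-01,  1.48917265e+00,  1.67451266e-05,
        1.52300270e+00, -8.54312816e-02]), 'dq': array([-0.00080485, -0.00200101, -0.00170244, -0.00049997, -0.0009188 ,
        0.00104431]), 'joint_torque': array([ 2.89806376e-03, -5.61339462e+01, -4.93095982e+01,  7.72326719e-02,
        2.89617141e-02, -2.83941080e-05]), 'tool_pos': array([5.99482747e-01, 6.98122612e-05, 2.17683197e-01]), 'orientation': array([-2.22049608e+00, -2.22055208e+00,  1.68081052e-03]), 'force': array([ 0.15215858,  0.19836019, -0.48789937]), 'wrist_torque': array([0.01865006, 0.00719467, 0.00858851]), 'gripper_force': 0.0, 'opening': 0.09308193667259802} 0.0188
```

View pics/scene0.png

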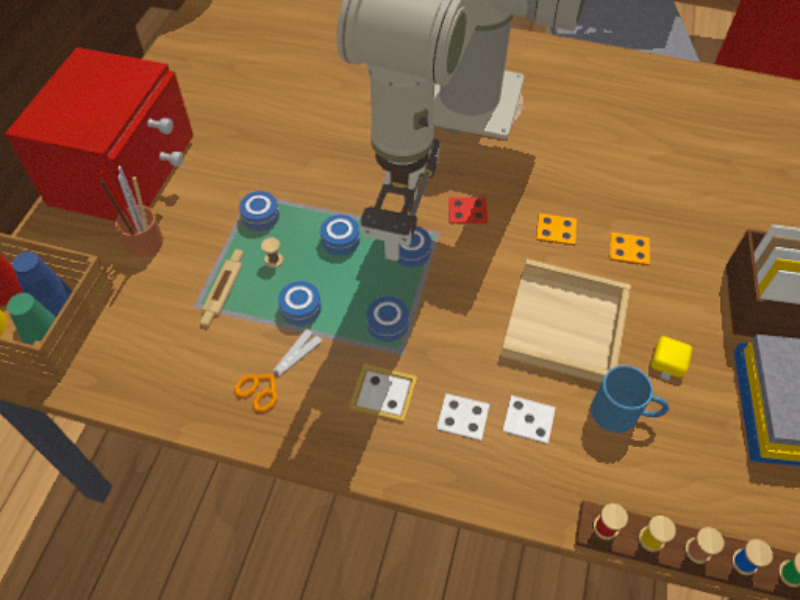

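View pics/side0.png

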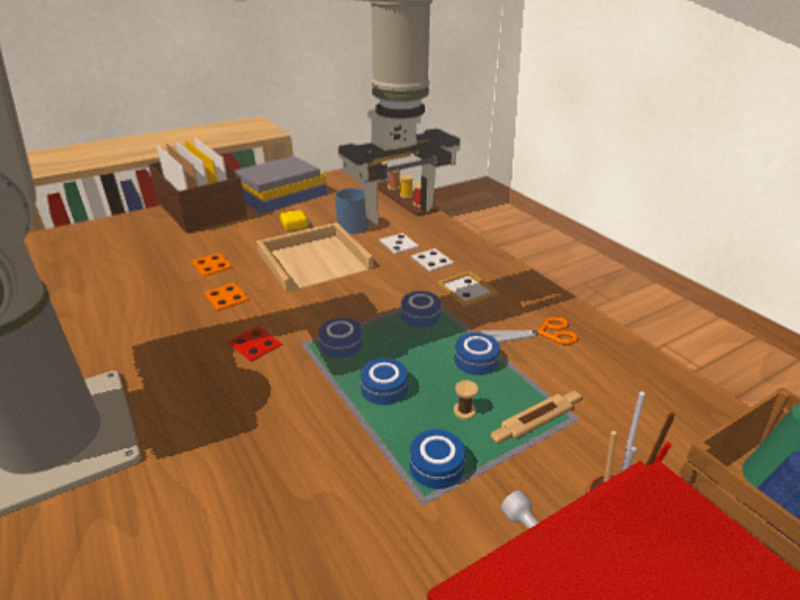

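Scene view: the framed card (385,393) shows two dots, with no sign of others. There are five blue tins at (259,208), (340,233), (410,246), (299,300) and (387,318). The tray is at (566,320) with its mouth on the left. Look-alikes are the red card (467,210) and orange cards (557,229) and (630,248). The white cards (463,416) and (529,419) lie aside. The blue mug (622,398) isn't a tin. Next I'll measure and take a close crop.

```bash
cat > h.py <<'E'
import numpy as np, cv2
from plant import robot
def ray(n,px,z):
    m=robot.camera_model(n); K=np.array([[m['fx'],0,m['cx']],[0,m['fy'],m['cy']],[0,0,1]])
    u=cv2.undistortPoints(np.array(px,float).reshape(-1,1,2),K,m['dist']).reshape(-1,2)
    R,t=m['R'],m['t']; c=-R.T@t; d=np.c_[u,np.ones(len(u))]@R
    return c+d*((z-c[2])/d[:,2])[:,None]
def proj(n,X):
    m=robot.camera_model(n); K=np.array([[m['fx'],0,m['cx']],[0,m['fy'],m['cy']],[0,0,1]])
    return cv2.projectPoints(np.array(X,float).reshape(-1,1,3),cv2.Rodrigues(m['R'])[0],m['t'],K,m['dist'])[0].reshape(-1,2)
def rings(n):
    "white ring on blue lid: centroids of ring outlines, at z=.036"
    im=robot.read_camera(n); hsv=cv2.cvtColor(im,cv2.COLOR_RGB2HSV)
    blue=cv2.inRange(hsv,(100,120,30),(125,255,255))
    cs,_h=cv2.findContours(cv2.morphologyEx(blue,cv2.MORPH_CLOSE,np.ones((3,3))),cv2.RETR_CCOMP,cv2.CHAIN_APPROX_NONE)
    out=[]
    for c,h in zip(cs,_h[0]):
        if h[3]>=0 and len(c)>=12 and cv2.contourArea(c)>50:
            (e,ax,_)=cv2.fitEllipse(c); out.append(e)
    return im,out
E
python3 - <<'E'
from h import *
np.set_printoptions(precision=4,suppress=True)
for n in("scene","side"):
    im,e=rings(n); e=np.array(e)
    print(n); print(np.c_[e,ray(n,e,.036)])
    for t in ["tin1","bobbin","shuttle","scissors","tray","frame","mug","tape"]:
        for o in robot.outline_of(n,t)[:6]:
            ys,xs=np.nonzero(o["pixels"])
            print(t,round(o["conf"],2),np.round(o["pixel"]),ray(n,[o["pixel"]],.036 if t=="tin1" else .01)[0][:2],len(xs))
            if t in("tray","frame","shuttle"):
                b=cv2.approxPolyDP(cv2.convexHull(np.c_[xs,ys].astype(np.int32)),4,True)[:,0]; print(np.c_[b,ray(n,b,.03 if t=="tray" else .008)[:,:2]])
    s=cv2.resize(im[150:275,200:425],None,fx=3.5,fy=3.5,interpolation=2) if n=="scene" else cv2.resize(im[130:230,150:330],None,fx=4,fy=4,interpolation=2)
    cv2.imwrite(f"pics/c_{n}.png",s[...,::-1])
E
```

```text
scene
[[417.615  260.3163   0.6989   0.4588   0.036 ]
 [247.7984 200.3541   0.6387  -0.0129   0.036 ]
 [190.8831 189.8538   0.6478  -0.1769   0.036 ]
 [213.7514 148.7533   0.4889  -0.1616   0.036 ]
 [221.1655 143.1761   0.4622  -0.1469   0.036 ]]
tin1 0.97 [190. 192.] [ 0.656 -0.178] 669
tin1 0.87 [250. 203.] [ 0.646  -0.0053] 629
tin1 0.83 [216. 150.] [ 0.4933 -0.1525] 537
tin1 0.82 [165. 137.] [ 0.4838 -0.3196] 528
tin1 0.72 [268. 161.] [0.4898 0.0064] 342
bobbin 0.72 [339. 269.] [0.7634 0.269 ] 679
bobbin 0.58 [172. 163.] [ 0.5554 -0.275 ] 197
bobbin 0.52 [361. 204.] [0.548  0.2955] 4627
shuttle 0.55 [142. 186.] [ 0.658  -0.3276] 534
[[153.     160.       0.5583  -0.3341]
 [146.     190.       0.6659  -0.3114]
 [131.     209.       0.7374  -0.3269]
 [130.     195.       0.6944  -0.3491]]
scissors 0.97 [176. 237.] [ 0.7869 -0.171 ] 591
tray 0.66 [362. 208.] [0.5599 0.2986] 4680
[[402.     183.       0.459    0.3974]
 [396.     227.       0.6104   0.3953]
 [384.     243.       0.6679   0.3694]
 [320.     227.       0.6651   0.1965]
 [337.     166.       0.449    0.2057]]
frame 0.17 
[... 916 characters left out ...]
0451]
 [205.     223.       0.4275  -0.0155]
 [204.     209.       0.4519   0.0457]
 [226.     204.       0.5184   0.035 ]]
scissors 0.77 [352. 214.] [ 0.8038 -0.1985] 442
scissors 0.26 [196. 164.] [0.5365 0.2995] 2136
tray 0.87 [199. 163.] [0.5481 0.3044] 2093
[[238.     170.       0.6281   0.1597]
 [183.     185.       0.4367   0.1663]
 [164.     155.       0.4517   0.3897]
 [215.     142.       0.6548   0.392 ]]
frame 0.56 [300. 178.] [0.7954 0.036 ] 203
[[318.     187.       0.8139  -0.0334]
 [296.     193.       0.7327  -0.0249]
 [281.     179.       0.7398   0.0679]
 [302.     174.       0.8194   0.0579]]
mug 0.7 [227. 132.] [0.7557 0.4871] 501
tape 0.73 [188. 140.] [0.5851 0.4994] 161
```

View pics/c_scene.png

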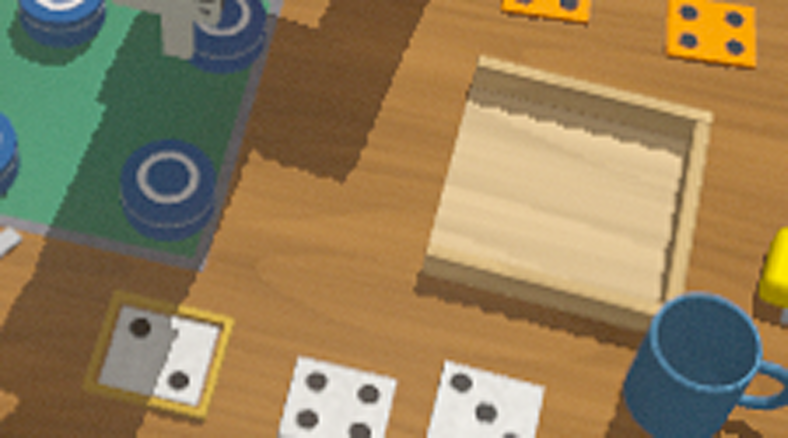

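Two dots in the frame, so two tins go in: A (ring at 248,200) and B (268,161), the two nearest the mouth. I'll stage the gripper behind B, above the tins, then locate both precisely.

carry_out([
  [-0.04,-0.04,0,0,0,0],
  [-0.07,-0.09,0.03,0,0,0],
  [-0.09,-0.125,0.07,0,0,0],
  [-0.09,-0.125,0.1,0,0,0],
  [-0.09,-0.125,0.1,0,0,0],
], jaw=131, force=20)

```text
t: 1.62
tool_pos: [0.4728, -0.0896, 0.1164]
orientation: [-2.219, -2.218, 0.003]
force: [0.1, 0.1, -0.1]
opening: 0.0481
gripper_force: 0.0
```

```bash
cat >> h.py <<'E'
from scipy.optimize import least_squares
th=np.linspace(0,2*np.pi,48,endpoint=False)
def fit_tin(n,mask):
    "match projected cylinder hull box/centroid to the mask's"
    h=cv2.convexHull(np.argwhere(mask)[:,::-1].astype(np.float32)+0.); 
    obs=np.r_[cv2.boundingRect(h)[:2],np.max(h[:,0],0)]
    def f(p):
        c=np.c_[p[0]+.038*np.cos(th),p[1]+.038*np.sin(th)]
        q=proj(n,np.r_[np.c_[c,0*th],np.c_[c,0*th+.036]]); return np.r_[q.min(0),q.max(0)]-obs
    ys,xs=np.nonzero(mask); r=least_squares(f,ray(n,[[xs.mean(),ys.mean()]],.02)[0][:2]); return r.x,np.abs(r.fun).max()
def tins():
    for n in("scene","side"):
        robot.read_camera(n)
        for o in robot.outline_of(n,"tin1"):
            if o["conf"]>.3: p,e=fit_tin(n,o["pixels"]); print(n,round(o["conf"],2),np.round(o["pixel"]),p.round(4),"err",e.round(1))
E
python3 - <<'E'
from h import *
tins()
s=robot.read_state(); print(s["t"],s["tool_pos"],s["opening"])
# tray rim: hand-picked scene pixels at z=.03: outer far-left, far-right, near-left, near-right
p=[[337.1,166.6],[403.4,182],[321.4,223.7],[384.5,241]]
print(ray("scene",p,.03)[:,:2].round(4))
im=robot.read_camera("side")
cv2.imwrite("pics/s2.png",cv2.resize(im[125:265,130:330],None,fx=4,fy=4,interpolation=2)[...,::-1])
E
```

```text
scene 0.79 [264. 157.] [ 0.4674 -0.0147] err 1.2
scene 0.78 [164. 138.] [ 0.4604 -0.3303] err 1.6
scene 0.61 [215. 150.] [ 0.4785 -0.1555] err 1.0
scene 0.56 [248. 203.] [ 0.6411 -0.0145] err 0.4
side 0.9 [216. 217.] [ 0.467  -0.0155] err 0.5
side 0.9 [305. 223.] [ 0.6507 -0.1743] err 0.7
side 0.82 [247. 245.] [ 0.48  -0.153] err 1.6
side 0.7 [271. 194.] [ 0.6411 -0.0073] err 1.2
side 0.64 [279. 292.] [ 0.4612 -0.3297] err 1.1
1.825 [ 0.47670652 -0.09010881  0.12071421] 0.04484266903693648
[[0.4511 0.2063]
 [0.4543 0.401 ]
 [0.654  0.1982]
 [0.6616 0.37  ]]
```

View pics/s2.png

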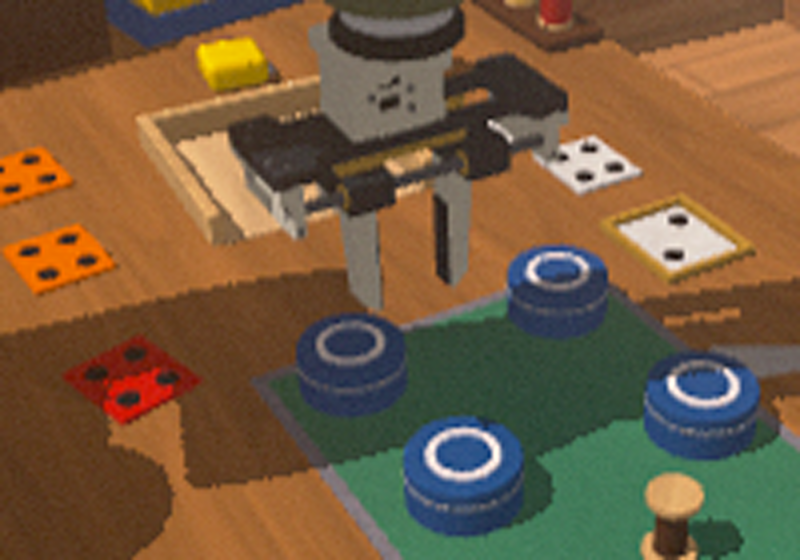

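carry_out([
  [0.005,-0.008,0.04,0,0,0],
  [0.005,-0.008,0.085,0,0,0],
  [0.005,-0.008,0.107,0,0,0],
  [0.005,-0.008,0.107,0,0,0],
  [0.015,-0.008,0.107,0,0,0],
  [0.025,-0.008,0.107,0,0,0],
  [0.035,-0.008,0.107,0,0,0],
  [0.045,-0.008,0.107,0,0,0],
  [0.055,-0.008,0.107,0,0,0],
  [0.055,-0.008,0.107,0,0,0],
])

```text
t: 3.12
tool_pos: [0.4671, -0.0341, 0.0117]
orientation: [-2.22, -2.222, -0.001]
force: [0.8, -0.3, 0.8]
opening: 0.0452
gripper_force: 0.0
```

```bash
python3 - <<'E'
from h import *
tins()
s=robot.read_state(); print(s["tool_pos"],s["force"])
im=robot.read_camera("side")
cv2.imwrite("pics/s3.png",cv2.resize(im[125:265,130:330],None,fx=4,fy=4,interpolation=2)[...,::-1])
E
```

```text
scene 0.97 [272. 161.] [0.4658 0.0049] err 1.4
scene 0.87 [166. 136.] [ 0.4604 -0.3303] err 1.6
scene 0.67 [216. 149.] [ 0.4767 -0.1561] err 0.9
scene 0.61 [250. 205.] [ 0.6386 -0.0123] err 0.9
scene 0.61 [189. 195.] [ 0.648 -0.178] err 1.1
side 0.81 [218. 213.] [0.4668 0.0066] err 1.2
side 0.78 [244. 245.] [ 0.4779 -0.1541] err 1.1
side 0.76 [270. 198.] [ 0.64   -0.0091] err 2.2
side 0.76 [281. 291.] [ 0.4612 -0.3297] err 1.1
side 0.58 [303. 224.] [ 0.6507 -0.1743] err 0.7
side 0.32 [255. 155.] [0.7448 0.2437] err 3.4
[ 0.46669254 -0.03498147  0.01136764] [-0.35645115  0.45105066  0.22067349]
```

View pics/s3.png

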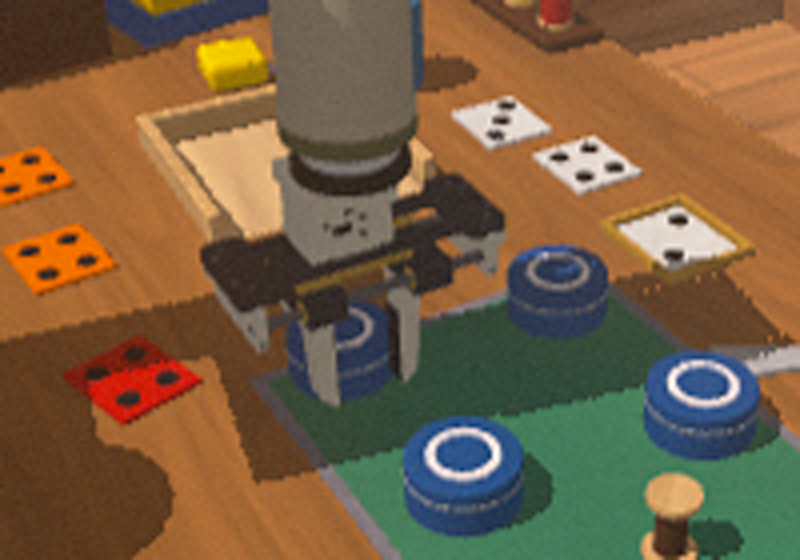

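The tin sits nested between the fingers. Next is the diagonal push to its lane.

carry_out([
  [0.015,0.004,0,0,0,0],
  [0.03,0.009,0,0,0,0],
  [0.045,0.014,0,0,0,0],
  [0.06,0.019,0,0,0,0],
  [0.075,0.024,0,0,0,0],
  [0.09,0.029,0,0,0,0],
  [0.105,0.034,0,0,0,0],
  [0.115,0.038,0,0,0,0],
  [0.125,0.042,0,0,0,0],
  [0.135,0.044,0,0,0,0],
  [0.135,0.044,0,0,0,0],
])

```text
t: 4.75
tool_pos: [0.5112, 0.1007, 0.0117]
orientation: [-2.221, -2.222, -0.001]
force: [0.0, -0.0, -0.1]
opening: 0.0455
gripper_force: 0.0
```

```bash
python3 - <<'E'
from h import *
tins()
s=robot.read_state(); print(s["tool_pos"],s["force"])
im=robot.read_camera("scene")
cv2.imwrite("pics/s4.png",cv2.resize(im[120:270,200:420],None,fx=3.5,fy=3.5,interpolation=2)[...,::-1])
E
```

```text
scene 0.88 [246. 204.] [ 0.6391 -0.0136] err 0.9
scene 0.85 [314. 184.] [0.5134 0.143 ] err 1.2
scene 0.77 [165. 138.] [ 0.4596 -0.3273] err 1.6
scene 0.71 [217. 153.] [ 0.4767 -0.1561] err 0.9
scene 0.69 [189. 195.] [ 0.6496 -0.1774] err 1.1
scene 0.57 [299. 266.] [0.7882 0.1584] err 2.5
scene 0.36 [242. 248.] [0.783  0.0207] err 3.7
side 0.95 [279. 292.] [ 0.4621 -0.3303] err 1.1
side 0.83 [303. 226.] [ 0.6507 -0.1743] err 0.7
side 0.76 [271. 195.] [ 0.6397 -0.0124] err 1.7
side 0.7 [212. 186.] [0.5119 0.1418] err 1.0
side 0.64 [246. 244.] [ 0.4808 -0.1516] err 1.0
[0.51093736 0.09977536 0.01164409] [-0.03901504  0.6500291  -0.11859554]
```

View pics/s4.png

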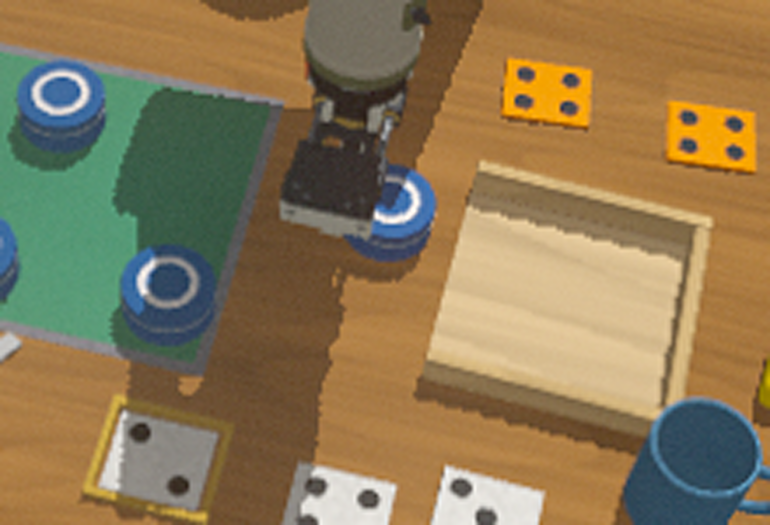

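Tin B is aligned with its lane, about 12 mm clear of the wall. I'll push it straight in.

carry_out([
  [0.015,0.001,0,0,0,0],
  [0.03,0.001,0,0,0,0],
  [0.045,0.001,0,0,0,0],
  [0.06,0.002,0,0,0,0],
  [0.075,0.002,0,0,0,0],
  [0.09,0.003,0,0,0,0],
  [0.105,0.003,0,0,0,0],
  [0.12,0.004,0,0,0,0],
  [0.135,0.004,0,0,0,0],
  [0.145,0.005,0,0,0,0],
  [0.155,0.005,0,0,0,0],
  [0.155,0.005,0,0,0,0],
])

```text
t: 6.5
tool_pos: [0.5161, 0.2558, 0.0117]
orientation: [-2.221, -2.222, -0.001]
force: [0.2, -0.5, -0.7]
opening: 0.0452
gripper_force: 0.0
```

```bash
python3 - <<'E'
from h import *
tins()
s=robot.read_state(); print(s["tool_pos"],s["force"])
E
```

```text
scene 0.72 [188. 197.] [ 0.6492 -0.176 ] err 0.6
scene 0.71 [340. 267.] [0.7646 0.2653] err 3.6
scene 0.7 [251. 204.] [ 0.639  -0.0136] err 0.9
scene 0.68 [166. 135.] [ 0.4604 -0.3303] err 1.6
scene 0.67 [215. 151.] [ 0.4766 -0.1561] err 1.5
scene 0.66 [368. 198.] [0.5184 0.2998] err 2.6
scene 0.31 [234. 245.] [0.7841 0.0197] err 6.9
side 0.93 [276. 293.] [ 0.4611 -0.3299] err 1.1
side 0.79 [246. 244.] [ 0.4777 -0.1546] err 0.3
side 0.75 [271. 198.] [ 0.6399 -0.0093] err 2.2
side 0.71 [194. 168.] [0.5166 0.3018] err 2.0
side 0.59 [304. 228.] [ 0.6484 -0.175 ] err 1.3
[0.51602098 0.25473135 0.01162617] [ 0.0192303  -0.03652522  0.28163088]
```

B is fully inside at (0.516, 0.300). I'll back out, rise, and go behind A.

carry_out([
  [-0.03,-0.001,0,0,0,0],
  [-0.045,-0.001,-0.05,0,0,0],
  [-0.08,0.01,-0.1,0,0,0],
  [-0.135,0.035,-0.108,0,0,0],
  [-0.19,0.06,-0.108,0,0,0],
  [-0.245,0.085,-0.108,0,0,0],
  [-0.295,0.11,-0.108,0,0,0],
  [-0.345,0.124,-0.108,0,0,0],
  [-0.345,0.124,-0.108,0,0,0],
], jaw=156)

```text
t: 7.82
tool_pos: [0.6403, -0.0943, 0.1195]
orientation: [2.226, 2.215, -0.001]
force: [-0.3, 1.2, -0.3]
opening: 0.0363
gripper_force: 0.0
```

```bash
python3 - <<'E'
from h import *
tins()
s=robot.read_state(); print(s["tool_pos"],s["force"],s["opening"])
# tray inner floor corners (scene, z=0): hand picks from s4 crop
p=np.array([[472,208],[678,258],[432,350]])/3.5+[200,120]
print(ray("scene",p,0)[:,:2].round(4))
E
```

```text
scene 0.97 [165. 136.] [ 0.4608 -0.3318] err 1.1
scene 0.95 [190. 192.] [ 0.6512 -0.1768] err 1.2
scene 0.89 [365. 193.] [0.5143 0.2965] err 0.6
scene 0.82 [249. 205.] [ 0.6373 -0.0141] err 1.4
side 0.87 [303. 227.] [ 0.6484 -0.175 ] err 1.3
side 0.85 [276. 292.] [ 0.4612 -0.3297] err 1.1
side 0.61 [194. 165.] [0.5163 0.2969] err 0.5
side 0.57 [270. 197.] [ 0.641  -0.0103] err 1.1
[ 0.63956188 -0.08896972  0.1194748 ] [0.20849175 0.02494992 0.06417135] 0.036273571054117285
[[0.4763 0.2084]
 [0.4806 0.3831]
 [0.6226 0.2016]]
```

carry_out([
  [0,0,0.05,0,0,0],
  [0,0,0.09,0,0,0],
  [0,0,0.108,0,0,0],
  [0,0,0.108,0,0,0],
  [0.012,0,0.108,0,0,0],
  [0.024,0,0.108,0,0,0],
  [0.036,0,0.108,0,0,0],
  [0.048,0,0.108,0,0,0],
  [0.058,0,0.108,0,0,0],
  [0.058,0,0.108,0,0,0],
])

```text
t: 9.28
tool_pos: [0.64, -0.0309, 0.0117]
orientation: [-2.22, -2.222, -0.001]
force: [0.1, 0.6, -0.8]
opening: 0.0361
gripper_force: 0.0
```

carry_out([
  [0.013,-0.003,0,0,0,0],
  [0.026,-0.007,0,0,0,0],
  [0.039,-0.011,0,0,0,0],
  [0.052,-0.015,0,0,0,0],
  [0.065,-0.019,0,0,0,0],
  [0.078,-0.023,0,0,0,0],
  [0.091,-0.027,0,0,0,0],
  [0.104,-0.031,0,0,0,0],
  [0.117,-0.035,0,0,0,0],
  [0.126,-0.038,0,0,0,0],
  [0.135,-0.04,0,0,0,0],
  [0.135,-0.04,0,0,0,0],
])

```text
t: 10.78
tool_pos: [0.5998, 0.1038, 0.0116]
orientation: [-2.22, -2.222, -0.0]
force: [0.2, 0.3, 0.6]
opening: 0.0357
gripper_force: 0.0
```

```bash
python3 - <<'E'
from h import *
tins()
s=robot.read_state(); print(s["tool_pos"],s["force"])
im=robot.read_camera("scene")
cv2.imwrite("pics/s5.png",cv2.resize(im[120:270,220:420],None,fx=4,fy=4,interpolation=2)[...,::-1])
E
```

```text
scene 0.81 [216. 152.] [ 0.4782 -0.154 ] err 0.4
scene 0.76 [364. 194.] [0.5181 0.2955] err 1.1
scene 0.74 [165. 138.] [ 0.4623 -0.3295] err 1.6
scene 0.63 [310. 208.] [0.5977 0.153 ] err 3.2
scene 0.61 [192. 195.] [ 0.6477 -0.1766] err 0.5
side 0.81 [303. 225.] [ 0.6507 -0.1743] err 0.7
side 0.8 [192. 163.] [0.5161 0.2965] err 0.5
side 0.68 [246. 245.] [ 0.477  -0.1532] err 2.2
side 0.62 [280. 292.] [ 0.4621 -0.3303] err 1.1
side 0.56 [238. 176.] [0.6001 0.146 ] err 1.3
side 0.5 [221. 129.] [0.7181 0.4822] err 5.2
[0.60007991 0.10277983 0.01162042] [ 0.08441216 -0.60396309 -0.6004663 ]
```

View pics/s5.png

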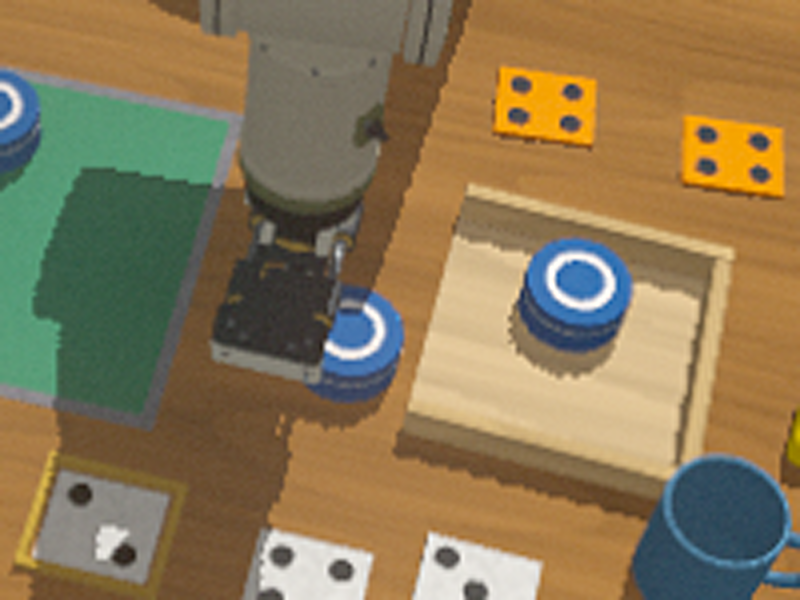

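B is inside. A lines up with the near half of the mouth, between B and the near wall, so I'll push it straight in.

carry_out([
  [0.013,0,0,0,0,0],
  [0.026,0,0,0,0,0],
  [0.039,0,0,0,0,0],
  [0.052,0,0,0,0,0],
  [0.065,0.001,0,0,0,0],
  [0.078,0.001,0,0,0,0],
  [0.091,0.002,0,0,0,0],
  [0.104,0.002,0,0,0,0],
  [0.117,0.003,0,0,0,0],
  [0.129,0.003,0,0,0,0],
  [0.139,0.003,0,0,0,0],
  [0.139,0.003,0,0,0,0],
])

```text
t: 12.52
tool_pos: [0.6031, 0.2434, 0.0116]
orientation: [-2.22, -2.222, -0.002]
force: [-0.5, -0.3, 0.2]
opening: 0.036
gripper_force: 0.0
```

carry_out([
  [-0.02,0,0,0,0,0],
  [-0.05,0,-0.03,0,0,0],
  [-0.08,0,-0.08,0,0,0],
  [-0.12,-0.02,-0.13,0,0,0],
  [-0.17,-0.05,-0.18,0,0,0],
  [-0.22,-0.08,-0.2,0,0,0],
  [-0.22,-0.08,-0.2,0,0,0],
])

```text
t: 13.4
tool_pos: [0.5228, 0.0185, 0.2142]
orientation: [2.223, 2.215, 0.004]
force: [1.1, 0.4, 0.7]
opening: 0.036
gripper_force: 0.0
```

```bash
python3 - <<'E'
from h import *
tins()
s=robot.read_state(); print(s["t"],s["tool_pos"],s["force"])
im=robot.read_camera("scene")
cv2.imwrite("pics/s6.png",cv2.resize(im[80:290,110:450],None,fx=2.3,fy=2.3,interpolation=2)[...,::-1])
E
```

```text
scene 0.83 [356. 217.] [0.6003 0.2848] err 2.2
scene 0.75 [189. 194.] [ 0.6489 -0.1747] err 0.6
scene 0.75 [166. 138.] [ 0.4604 -0.3303] err 1.6
scene 0.62 [214. 150.] [ 0.4767 -0.1561] err 0.9
scene 0.6 [367. 195.] [0.516  0.2967] err 1.1
side 0.93 [278. 293.] [ 0.4602 -0.3292] err 1.1
side 0.8 [304. 224.] [ 0.6495 -0.1737] err 0.6
side 0.68 [245. 246.] [ 0.4768 -0.1536] err 1.1
side 0.64 [217. 158.] [0.6039 0.2864] err 0.0
side 0.59 [192. 165.] [0.5176 0.2999] err 0.5
13.6 [0.52296919 0.02204814 0.21084923] [ 1.56251812 -0.34707825 -0.10657102]
```

View pics/s6.png

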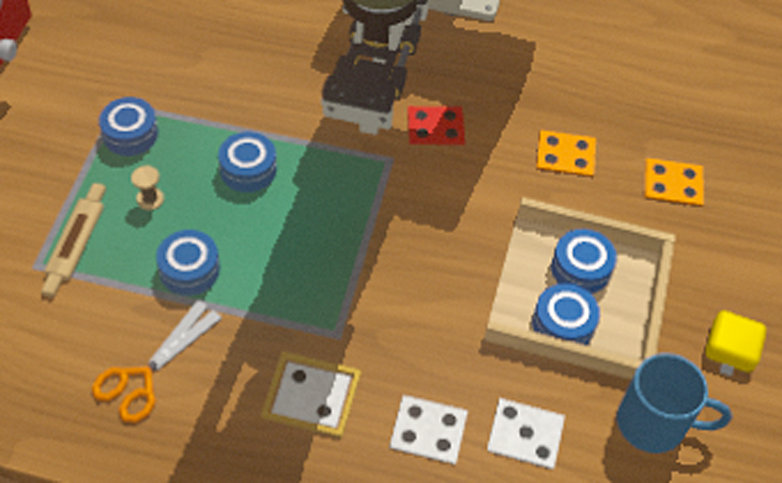

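The last picture shows two tins, at (584,258) and (567,312), well inside the tray. The other three are still on the mat and nothing else has moved. I'll hand it in.

```bash
python3 -c "
from plant import robot
print(robot.close_job())"
```

```text
the job is handed in; nothing more can be done
None
```

The framed card shows two dots, so I slid two tins fully into the tray; the last camera check showed the other three still upright on the mat and nothing else moved, and I handed the job in at about 14 s.

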